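# Put the brass balance weights back into their box

## Task

Tidy the brass balance weights away into their wooden box: stand each of the three brass weights upright in the round well of its own size, the largest in the largest well, and lay the tweezers flat in the long bed beside the wells. Leave the two steel weights standing where they are; they belong to another set.

Things in the scene. Friction and masses are not known exactly. Their poses are not given: they have to be found in the camera images.
- brass_large_center (a point): large brass balance weight, loose: round body 38 mm in diameter with a narrower knob on top, 38 mm high over all, standing upright; the sides are straight only over the lower half or so, so grip it there. The point is its centre, half-way up on its axis (19 mm above its underside); z up along its axis.
- brass_medium_center (a point): medium brass balance weight, loose: round body 30 mm in diameter with a narrower knob on top, 30 mm high over all, standing upright; the sides are straight only over the lower half or so, so grip it there. The point is its centre, half-way up on its axis (15 mm above its underside); z up along its axis.
- brass_small_center (a point): small brass balance weight, loose: round body 24 mm in diameter with a narrower knob on top, 22 mm high over all, standing upright; the sides are straight only over the lower half or so, so grip it there. The point is its centre, half-way up on its axis (11 mm above its underside); z up along its axis.
- tweezers_center (a point): steel tweezers lying flat, loose: 116 mm long (along its y axis), 16 mm wide (x), 10 mm thick (z). The point is the centre, 5 mm above the underside. Either end may point either way in its bed.
- large_well_floor (a point): the large round well of the wooden weight box, 60 mm in diameter and 5 mm deep, with green felt on its floor: the place of the large brass weight. The well is sunk in a fixed light-wood square of 70 mm side whose top is 5 mm above this point and 18 mm above the worktop. The point is the centre of the well's floor; x and y run along the box's sides, z up. The three squares stand in a row, 72 mm from centre to centre, in an order that changes.
- medium_well_floor (a point): the medium round well of the wooden weight box, 50 mm in diameter and 5 mm deep, with blue felt on its floor: the place of the medium brass weight. The well is sunk in a fixed light-wood square of 70 mm side whose top is 5 mm above this point and 18 mm above the worktop. The point is the centre of the well's floor; x and y run along the box's sides, z up. The three squares stand in a row, 72 mm from centre to centre, in an order that changes.
- small_well_floor (a point): the small round well of the wooden weight box, 40 mm in diameter and 5 mm deep, with red felt on its floor: the place of the small brass weight. The well is sunk in a fixed light-wood square of 70 mm side whose top is 5 mm above this point and 18 mm above the worktop. The point is the centre of the well's floor; x and y run along the box's sides, z up. The three squares stand in a row, 72 mm from centre to centre, in an order that changes.
- tweezers_bed_floor (a point): the tweezers' bed of the same box: a rectangular recess 140 mm long (along y) by 32 mm wide (x) and 5 mm deep, grey felt on its floor, along the long side of the box nearer the robot, beside the row of wells (60 mm from its centre line to theirs). The point is the centre of its floor, 13 mm above the worktop; z up. The box is fixed, 230 x 132 mm, its rim 19 mm above the worktop.
- steel_large_center (a point): large bright steel weight of another set, loose, same shape as the brass ones, 38 mm in diameter and 38 mm high: it does not belong and stays where it is. The point is its centre, half-way up; z up.
- steel_small_center (a point): small bright steel weight of another set, loose, same shape as the brass ones, 26 mm in diameter and 26 mm high: it does not belong and stays where it is. The point is its centre, half-way up; z up.

How it is judged:
By the outcome, as a careful person would: the job done as asked, in the order asked, and still so for the second after the job is handed in, with the robot touching nothing.
It also fails if it takes over 112 s, if anything falls off the work surface, if the arm or the gripper's body presses on something with over 40 N, if the wrist force passes 120 N, or if a joint passes its speed limit or range.

## Robot

A 6-joint arm with a two-finger parallel gripper is mounted at the origin on a cart in front of the work surface, level with it; the furniture and walls round the work are solid. World frame = base frame: x ahead of the robot, y to its left, z up, the work surface at z = 0. Lengths are in m, angles in rad, forces in N, time in s.
With the tool pointing down it reaches from about 0.3 to 0.875 m from the base axis. Payload 6.4 kg.
Tool frame: the origin (TCP) lies on the centre line of the jaws, within the pads' length; the fingertips stand 22 mm ahead of it and the grasp point (between the pads) lies 3 mm ahead of it; z points along the fingers, x is the direction in which the jaws open and shut, and the axes are right-handed (so a half turn about z gives the same grasp; the last joint's range is limited). The gripper opens to 88 mm and grips with 3 to 60 N. Pads are 18 mm wide; open, the fingers measure 123 mm over their backs; the gripper's body (75 mm by 187 mm) begins 45 mm behind the grasp point.
Start: joints at [0.981, 0.181, 1.607, -0, 1.354, -0.206], TCP at [0.215, 0.533, 0.261] pointing down, gripper open.
Joint ranges: [-2.99, 2.99], [-0.89, 2.07], [0.3, 2.58], [-1.14, 4.28], [0, 2.63], [-3.12, 3.12]. Speed limits (rad/s): [2.57, 2.57, 3.01, 3.14, 3.14, 3.14].

## Interface

Orientations are given as a rotation vector (axis times angle).
In Python, from station import r gives the robot as it stands. Calls block until the motion is done:
- r.reach(position, orientation): joint-space move of the TCP to a pose.
- r.movel(position, velocity=0.15, rotation=None): straight line of the TCP; rotation=None keeps the orientation; velocity is the mean speed in m/s.
- r.set_joints(angles): joint-space move.
- r.ungrasp() and r.close(newtons=None): open the fingers fully, or close them until they stop; newtons is the grip in N (None keeps the last).
- r.pause(seconds).
- r.ik(position, orientation): joint angles nearest the present ones, or None.
- r.observe(): the state.
- r.grab_frame(name): name is "scene" or "top"; returns the picture (400x640x3 uint8, red, green, blue); there is no depth.
- r.camera_model(name): a dict with "K" (3x3 intrinsics, pixels), "k1" (the pictures are not rectified: a ray, as slopes to the right and down, at radius r is drawn at 1 + k1 r^2 times it, then the intrinsics apply), "rvec" (rotation vector, rad) and "tvec" (3), from world to camera coordinates, as OpenCV has them. Camera axes: x right, y down, z forward; pixel columns grow to the right and rows downward; lengths in m; the calibration is good to about 2 mm. A picture is of the moment at which its call begins. camera_model takes no time and is no camera call.
A pose or a line that the arm cannot do raises r.Unreachable and nothing moves.
- r.finish_job(): hands the job in, once; it reports no verdict.
The state is a dict: "time": time; "q": joint angles; "dq": joint speeds; "joint_efforts": joint torques, N m; "eef_pos": TCP position; "tool_rot": TCP orientation; "force": force on the tool from outside, world axes, zero at the start; "torque": the same for the moment, N m; "width": finger opening in m.
Only numpy, scipy, OpenCV 4.12 (cv2) and the standard library are available. Lean on these libraries where they do the work, as an engineer would, in place of code of your own. Each camera call takes 0.05 s, during which the arm holds its last target.

## Working session

There is one attempt and no reset: what is moved stays moved. The work goes in short steps, each a Python script; the robot and the scene stay as the last script left them, time stands still between calls to the robot, and variables do not carry over. Pictures are saved under pics/ and viewed, and the job is handed in when it is done.

```bash
mkdir -p pics; ls
python3 - <<'E'
from station import r
import cv2
for n in("scene","top"):
    f=r.grab_frame(n); cv2.imwrite(f"pics/{n}0.png",f[:,:,::-1]); print(r.camera_model(n))
o=r.observe();print(o)
E
```

```text
pics
{'K': array([[372.009745  ,   0.        , 325.37121166],
       [  0.        , 372.009745  , 200.23808396],
       [  0.        ,   0.        ,   1.        ]]), 'k1': -0.024502874196798127, 'rvec': array([ 1.96870997, -0.6194552 ,  0.3777705 ]), 'tvec': array([-0.46755783,  0.17028095,  0.70048694])}
{'K': array([[433.938121  ,   0.        , 312.55754498],
       [  0.        , 433.938121  , 204.24659336],
       [  0.        ,   0.        ,   1.        ]]), 'k1': -0.11957281919592011, 'rvec': array([ 2.20690322, -2.15858068,  0.09383034]), 'tvec': array([-0.06947252,  0.53151691,  1.10071141])}
{'time': 0.1, 'q': array([ 9.80666384e-01,  1.81459024e-01,  1.60786509e+00, -3.36011567e-05,
        1.35377657e+00, -2.06310532e-01]), 'dq': array([-1.03508145e-03, -2.63767115e-03, -2.94674800e-03,  1.99270874e-04,
        3.66541874e-05,  1.98597821e-03]), 'joint_efforts': array([ 1.38466885e-04, -4.34822953e+01, -3.42695582e+01,  7.03080883e-02,
        3.40800569e-02, -7.97928294e-06]), 'eef_pos': array([0.21507383, 0.53280335, 0.25992528]), 'tool_rot': array([ 2.60385971e+00,  1.75662919e+00, -2.17360377e-03]), 'force': array([-0.11071422,  0.0421553 , -0.21796703]), 'torque': array([-0.0172824 ,  0.02242594,  0.00091883]), 'width': 0.0878778641653246}
```

View pics/scene0.png

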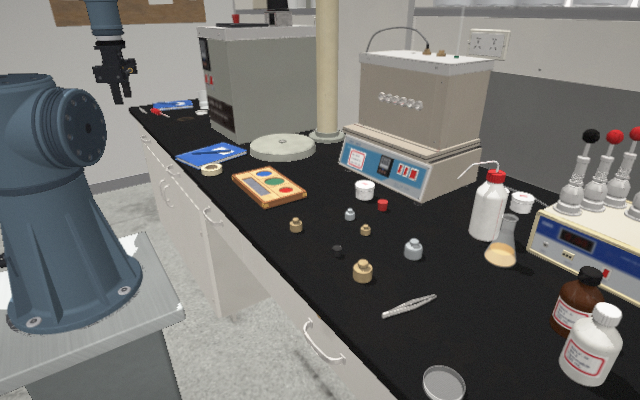

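View pics/top0.png

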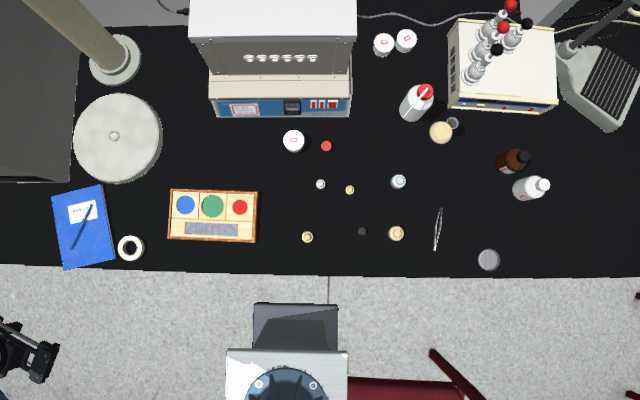

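```bash
cat > h.py <<'E'
import cv2, numpy as np
from station import r
from scipy.spatial.transform import Rotation as R
def ray(n,uv):
    c=r.camera_model(n); A=cv2.Rodrigues(c["rvec"])[0]
    p=cv2.undistortPoints(np.array(uv,float).reshape(-1,1,2),c["K"],np.array([c["k1"],0,0,0.]))[:,0]
    d=np.c_[p,np.ones(len(p))]@A
    return -A.T@c["tvec"],d
def onz(n,uv,z):
    o,d=ray(n,uv); return o+d*((z-o[2])/d[:,2])[:,None]
def proj(n,P):
    c=r.camera_model(n); return cv2.projectPoints(np.array(P,float).reshape(-1,1,3),c["rvec"],c["tvec"],c["K"],np.array([c["k1"],0,0,0.]))[0][:,0]
E
python3 - <<'E'
from h import *
f=cv2.imread("pics/top0.png"); s=cv2.imread("pics/scene0.png")
cv2.imwrite("pics/topc.png",cv2.resize(f[160:280,290:460],None,fx=4.5,fy=4.5,interpolation=cv2.INTER_CUBIC))
cv2.imwrite("pics/topb.png",cv2.resize(f[180:250,160:265],None,fx=7,fy=7,interpolation=cv2.INTER_CUBIC))
cv2.imwrite("pics/scc.png",cv2.resize(s[195:330,280:450],None,fx=4.4,fy=4.4,interpolation=cv2.INTER_CUBIC))
for n in("top","scene"): print(ray(n,[[0,0]])[0])
g=f.max(2)
m=(g>70).astype(np.uint8)
k,l,st,ce=cv2.connectedComponentsWithStats(m[165:260,295:460])
for i in range(1,k):
    if st[i,4]>15: 
        c=ce[i]+[295,165]; print(st[i],c,f[int(c[1]),int(c[0])],onz("top",c,0.012)[0])
hsv=cv2.cvtColor(f,cv2.COLOR_BGR2HSV)
for nm,lo,hi in(("blue",100,125),("green",50,95),("red",-8,8)):
    H=hsv[...,0].astype(int); H=np.where(H>170,H-180,H)
    m=((H>=lo)&(H<=hi)&(hsv[...,1]>110)&(hsv[...,2]>60)).astype(np.uint8)[190:222,172:252]
    k,l,st,ce=cv2.connectedComponentsWithStats(m); i=1+np.argmax(st[1:,4]); c=ce[i]+[172,190]
    print(nm,st[i],c,onz("top",c,0.013)[0])
E
```

```text
[ 0.44258605 -0.05263794  1.14028466]
[ 0.07131633 -0.7160703   0.4695159 ]
[ 95   9  16  15 188] [397.70744681 181.07978723] [234 231 224] [ 0.59998695 -0.28082764  0.012     ]
[21 14 10 11 81] [320.09876543 183.59259259] [240 237 232] [ 0.58841392 -0.07629699  0.012     ]
[50 20  9 10 73] [349.21917808 189.52054795] [187 231 243] [ 0.57454591 -0.15290899  0.012     ]
[138  47  10  39 143] [437.02797203 231.09090909] [39 38 38] [ 0.47026891 -0.38629891  0.012     ]
[ 93  61  16  15 200] [395.545 233.005] [196 236 246] [ 0.46324628 -0.27598759  0.012     ]
[63 63  7  6 36] [361.13888889 230.66666667] [78 77 76] [ 0.46756092 -0.18565789  0.012     ]
[  7  66  11  12 111] [306.88288288 236.46846847] [184 228 240] [ 0.4495166  -0.04484866  0.012     ]
blue [  5   6  18  18 248] [185.28225806 204.40725806] [0.52570472 0.27678696 0.013     ]
green [41  7 10 19 79] [217.78481013 205.13924051] [0.5257228  0.19021601 0.013     ]
red [ 61  10  15  15 170] [239.66470588 206.85294118] [0.52253255 0.13241093 0.013     ]
```

```bash
true
```

```text
(no output)
```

View pics/topc.png

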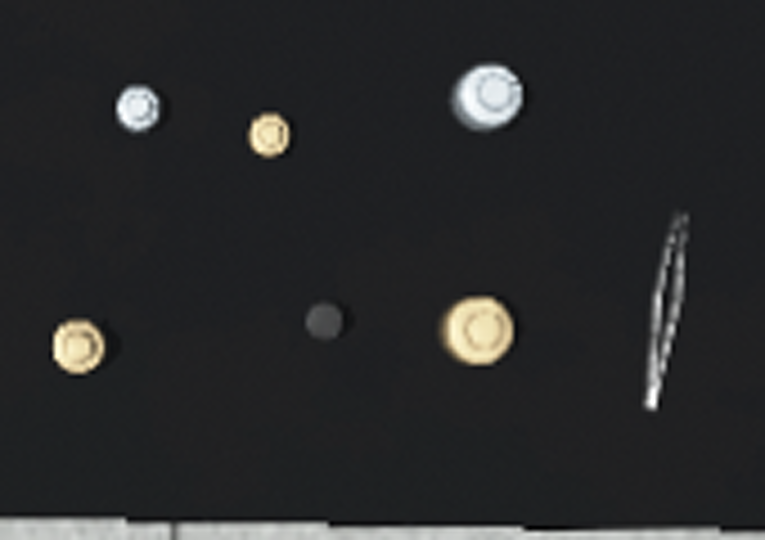

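View pics/topb.png

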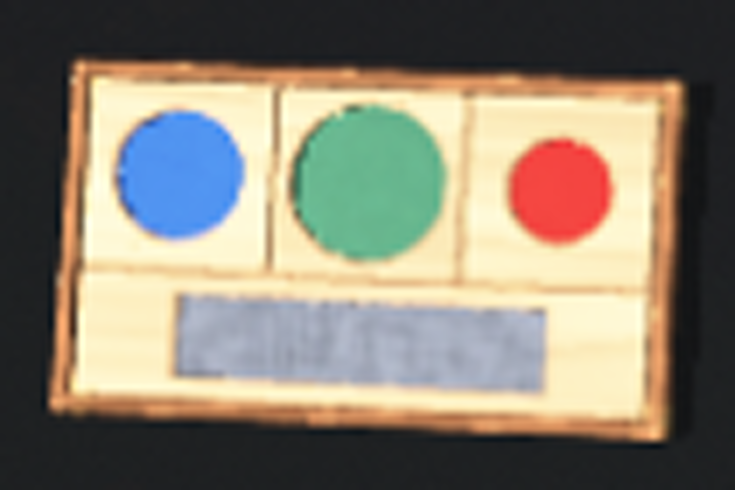

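View pics/scc.png

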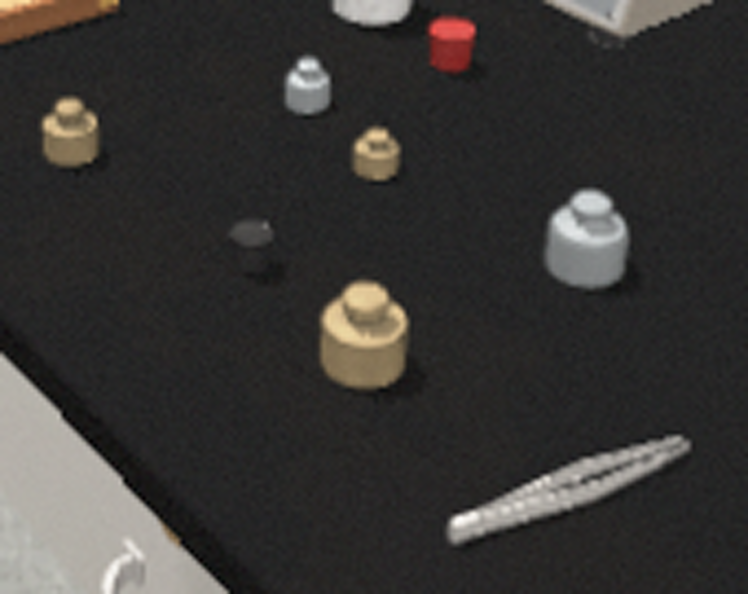

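Run:
```python
from h import *
f=cv2.imread("pics/top0.png"); s=cv2.imread("pics/scene0.png")
def comps(img,box,thr,mn):
    x0,y0,x1,y1=box; m=(img[y0:y1,x0:x1].max(2)>thr).astype(np.uint8)
    k,l,st,ce=cv2.connectedComponentsWithStats(m)
    return [(st[i],ce[i]+[x0,y0],l==i) for i in range(1,k) if st[i,4]>mn]
for st,c,_ in comps(s,(283,205,450,330),75,40):
    # bottom-most row centre -> front foot
    print("sc",st[2:],c.round(1),onz("scene",c,.014)[0].round(4))
# tweezers
sub=f[195:262,425:452].max(2); m=(sub>52).astype(np.uint8)
p=np.argwhere(m)[:,::-1]+[425,195]
w=onz("top",p,0.006)[:,:2]
rc=cv2.minAreaRect(w.astype(np.float32)*1000); print("tw",len(p),rc)
c0=w.mean(0); u=np.linalg.svd(w-c0)[2][0]; t=(w-c0)@u; print(c0,u,t.min(),t.max(), "mid",c0+u*(t.min()+t.max())/2)
n=np.array([-u[1],u[0]])
for a in np.arange(-.06,.061,.012):
    k=abs(t-a)<.006
    if k.sum(): v=(w-c0)[k]@n; print(round(a,3),k.sum(),v.min().round(4),v.max().round(4))
# scene tweezers
q=comps(s,(375,285,445,325),75,60)
for st,c,l in q:
    pp=np.argwhere(l)[:,::-1]+[375,285]; w=onz("scene",pp,0.006)[:,:2]
    u=np.linalg.svd(w-w.mean(0))[2][0]; t=(w-w.mean(0))@u; print("sctw",st,w.mean(0),u,t.min(),t.max(),w.mean(0)+u*(t.min()+t.max())/2)
# bed & wells
hsv=cv2.cvtColor(f,cv2.COLOR_BGR2HSV); H=hsv[...,0].astype(int);H=np.where(H>170,H-180,H)
for nm,img,cam in(("t",f,"top"),("s",s,"scene")):
  hsv=cv2.cvtColor(img,cv2.COLOR_BGR2HSV); H=hsv[...,0].astype(int);H=np.where(H>170,H-180,H)
  bx=(170,190,255,242) if cam=="top" else (230,165,308,208)
  for c,lo,hi,sm in(("blue",103,125,110),("green",60,95,60),("red",-8,4,130),("grey",103,135,25)):
    m=((H>=lo)&(H<=hi)&(hsv[...,1]>sm)&(hsv[...,2]>60)&((c!="grey")|(hsv[...,1]<100)))[bx[1]:bx[3],bx[0]:bx[2]].astype(np.uint8)
    k,l,st,ce=cv2.connectedComponentsWithStats(m); i=1+np.argmax(st[1:,4]); e=ce[i]+bx[:2]
    print(nm,c,st[i],onz(cam,e,.013)[0].round(4))
    if c=="grey":
        P=np.argwhere(l==i)[:,::-1]+bx[:2]; rc=cv2.minAreaRect((onz(cam,P,.013)[:,:2]*1000).astype(np.float32));print(rc)
m=(f[180:250,160:265].max(2)>70).astype(np.uint8);P=np.argwhere(m)[:,::-1]+[160,180]
print("box",cv2.minAreaRect((onz("top",P,.019)[:,:2]*1000).astype(np.float32)))
```

```text
sc [10  6 53] [382.1 207.4] [ 0.6789 -0.1015  0.014 ]
sc [ 10  13 110] [349.4 214.3] [ 0.5863 -0.0818  0.014 ]
sc [ 13  16 166] [295.3 224.8] [ 0.449  -0.0483  0.014 ]
sc [ 11  12 110] [364.9 229.6] [ 0.5707 -0.1603  0.014 ]
sc [ 19  23 338] [413.  249.3] [ 0.603  -0.2809  0.014 ]
sc [ 20  24 399] [362.2 271. ] [ 0.4658 -0.2758  0.014 ]
sc [  49   52 1299] [298.9 311.9] [ 0.3059 -0.3001  0.014 ]
sc [ 56  25 436] [408.2 305.5] [ 0.4693 -0.3958  0.014 ]
tw 200 ((476.5158996582031, -388.9878234863281), (17.7210693359375, 118.60446166992188), 80.5118637084961)
[ 0.47568113 -0.38870311] [-0.98710595  0.16006828] -0.06015754528065248 0.058436728659158534 mid [ 0.47653044 -0.38884083]
-0.06 7 -0.0021 0.0041
-0.048 18 -0.0053 0.0058
-0.036 19 -0.0067 0.0052
-0.024 18 -0.0077 0.0069
-0.012 26 -0.0086 0.009
-0.0 22 -0.0087 0.0081
0.012 26 -0.0079 0.0071
0.024 22 -0.0057 0.0062
0.036 19 -0.0057 0.0053
0.048 18 -0.0044 0.0048
0.06 5 -0.0023 0.0035
sctw [  6   9  56  25 436] [ 0.47688727 -0.39022423] [-0.98889439  0.14861995] -0.06190078670164419 0.05765035160154158 [ 0.47898889 -0.39054008]
t blue [  7   6  18  18 248] [0.5257 0.2768 0.013 ]
t green [ 32   5  21  22 365] [0.5241 0.205  0.013 ]
t red [ 63  10  14  14 159] [0.523  0.1326 0.013 ]
t grey [ 16  33  52  12 530] [0.4641 0.2056 0.013 ]
((464.1213073730469, 205.3607635498047), (134.81243896484375, 27.096155166625977), 89.03946685791016)
s blue [27  7 14  4 39] [0.5298 0.2828 0.013 ]
s green [35 14 19  6 80] [0.5283 0.2094 0.013 ]
s red [50 23 12  4 36] [0.5282 0.1377 0.013 ]
s grey [40  7  2  3  3] [0.5486 0.2729 0.013 ]
((549.1293334960938, 272.81097412109375), (16.369516372680664, 3.1321473121643066), 62.67811584472656)
box ((499.7951965332031, 203.88705444335938), (232.46168518066406, 134.5136260986328), 89.18914794921875)
```

```bash
cat >> h.py <<'E'
def rot(yaw):  # jaw axis at yaw, tool down
    return (R.from_euler('z',yaw)*R.from_rotvec([np.pi,0,0])).as_rotvec()
W=dict(large=((.4638,-.2759),(.5242,.2047),.009),medium=((.4494,-.0452),(.5255,.2768),.008),small=((.5740,-.1535),(.5229,.1326),.0073))
YB=np.radians(-1.0)
def best(p,yaw):
    q0=r.observe()["q"]; o=[]
    for k in(0,np.pi):
        q=r.ik(p,rot(yaw+k))
        if q is not None: o.append((abs(np.array(q)-q0).max(),yaw+k,q))
    return min(o,key=lambda t:t[0])
def st(tag):
    o=r.observe(); print(tag,"t %.1f"%o["time"],o["eef_pos"].round(4),"w %.4f"%o["width"],"F",o["force"].round(1))
def up(name): 
    cv2.imwrite(f"pics/{name}.png",cv2.resize(r.grab_frame("top")[160:260,160:460,::-1],None,fx=2.6,fy=2.6,interpolation=cv2.INTER_CUBIC))
E
python3 - <<'E'
from h import *
for n,(a,b,t) in W.items():
    for p in(a,b): m=best([*p,.14],YB); print(n,round(m[1],2),np.round(m[2],2))
for p,y in(((.44,-.383),np.radians(80)),((.44,-.383),np.radians(-100)),((.464,.168),YB)):
    m=best([*p,.14],y);print(round(m[1],2),np.round(m[2],2))
E
```

```text
large -0.02 [-0.76  0.25  1.79 -0.    1.1  -0.74]
large -0.02 [ 0.16  0.29  1.74 -0.    1.11  0.18]
medium -0.02 [-0.36  0.06  2.01 -0.    1.07 -0.35]
medium -0.02 [ 0.29  0.35  1.65 -0.    1.13  0.3 ]
small -0.02 [-0.46  0.35  1.65 -0.    1.13 -0.44]
small -0.02 [ 0.03  0.25  1.8  -0.    1.1   0.05]
4.54 [-0.92  0.33  1.68 -0.    1.13  0.83]
-1.75 [-0.92  0.33  1.68 -0.    1.13  0.83]
-0.02 [ 0.11  0.15  1.91 -0.    1.08  0.12]
```

```bash
cat >> h.py <<'E'
def doweight(n):
    a,b,t=W[n]; y=rot(best([*a,.12],YB)[1])
    r.reach([*a,.12],y); r.movel([*a,.022+t],.12); st("at pick")
    r.close(25); st("gripped"); r.movel([*a,.12],.12); st("lifted")
    r.reach([*b,.12],y); r.movel([*b,.0358+t],.08); st("at place")
    r.ungrasp(); r.movel([*b,.12],.15); st("released")
E
python3 - <<'E'
from h import *
doweight("large"); r.reach([.36,.0,.2],rot(YB)); up("a1"); st("")
E
```

```text
at pick t 4.0 [ 0.4643 -0.2763  0.0316] w 0.0881 F [0.2 0.7 0.8]
gripped t 4.8 [ 0.4639 -0.2759  0.031 ] w 0.0359 F [1.3 0.7 0.4]
lifted t 5.7 [ 0.4633 -0.2754  0.1192] w 0.0358 F [-0.3 -0.4 -3. ]
at place t 8.6 [0.5246 0.2048 0.045 ] w 0.0352 F [-0.1 -0.  -2.5]
released t 10.1 [0.5238 0.2046 0.1195] w 0.0876 F [-0.5  0.5 -0.2]
 t 11.2 [3.605e-01 3.000e-04 1.998e-01] w 0.0885 F [ 0.1 -0.7  0.2]
```

View pics/a1.png

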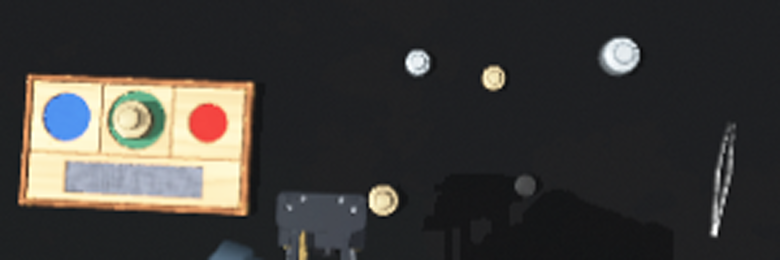

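```bash
sed -i 's/(.5255,.2768),.008/(.5255,.2768),.0075/' h.py
python3 - <<'E'
from h import *
doweight("medium"); doweight("small"); r.reach([.36,-.06,.2],rot(YB)); up("a2"); st("")
E
```

```text
at pick t 12.7 [ 0.45   -0.0453  0.0304] w 0.0880 F [ 0.1 -0.1  0.8]
gripped t 13.7 [ 0.4495 -0.0452  0.0295] w 0.0283 F [0.1 0.5 0.4]
lifted t 14.6 [ 0.4488 -0.045   0.1194] w 0.0285 F [ 0.3  0.6 -0.7]
at place t 16.9 [0.5259 0.277  0.0436] w 0.0283 F [-0.3  0.4 -1.2]
released t 18.6 [0.5251 0.2767 0.1195] w 0.0881 F [0.5 0.2 0.5]
at pick t 21.1 [ 0.5746 -0.1537  0.03  ] w 0.0878 F [-0.  -0.5 -0.1]
gripped t 22.1 [ 0.574  -0.1535  0.0293] w 0.0222 F [ 0.1 -0.5 -0.5]
lifted t 23.0 [ 0.5734 -0.1532  0.1192] w 0.0221 F [-0.7 -0.3 -0.5]
at place t 25.2 [0.5233 0.1326 0.0434] w 0.0222 F [ 0.1  0.1 -0.2]
released t 26.9 [0.5225 0.1326 0.1195] w 0.0882 F [ 0.5  0.  -0.3]
 t 28.0 [ 0.3605 -0.0596  0.1997] w 0.0879 F [ 0.4 -0.1  0.1]
```

View pics/a2.png

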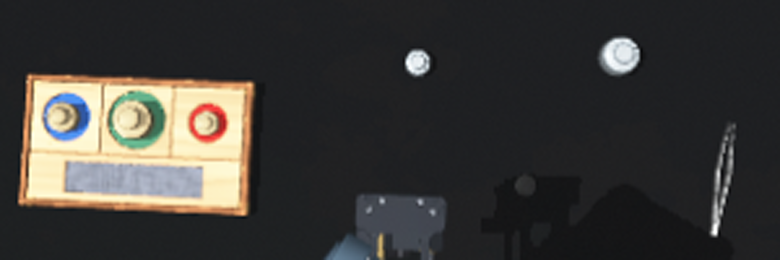

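Run:
```python
from h import *
C=np.array([.4768,-.3893]);u=np.array([-.988,.155]);u/=np.linalg.norm(u);g=C+.038*u
yaw=np.arctan2(u[1],u[0])+np.pi/2-2*np.pi; print(np.degrees(yaw),g)
o=rot(yaw)
r.reach([*g,.12],o); r.movel([*g,.0272],.1); r.pause(.3); st("pick"); r.close(20); st("grip")
r.movel([*g,.12],.1); st("lift")
r.reach([.4635,.1665,.12],rot(YB)); st("over"); r.pause(.3)
for n in("top","scene"):
    f=r.grab_frame(n)[:,:,::-1]; c=f[170:260,150:270] if n=="top" else f[120:220,210:330]
    cv2.imwrite(f"pics/tw_{n}.png",cv2.resize(c,None,fx=5,fy=5,interpolation=cv2.INTER_CUBIC))
```

```text
-98.91603673826481 [ 0.43925917 -0.3834105 ]
pick t 30.7 [ 0.4394 -0.3837  0.0277] w 0.0884 F [0.2 0.4 0.3]
grip t 31.8 [ 0.4393 -0.3834  0.0272] w 0.0110 F [ 0.2  0.1 -0.2]
lift t 32.9 [ 0.4389 -0.383   0.1192] w 0.0105 F [ 0.1  0.8 -0.5]
over t 34.9 [0.464  0.1658 0.1201] w 0.0103 F [ 0.5 -0.3  0.6]
```

View pics/tw_top.png

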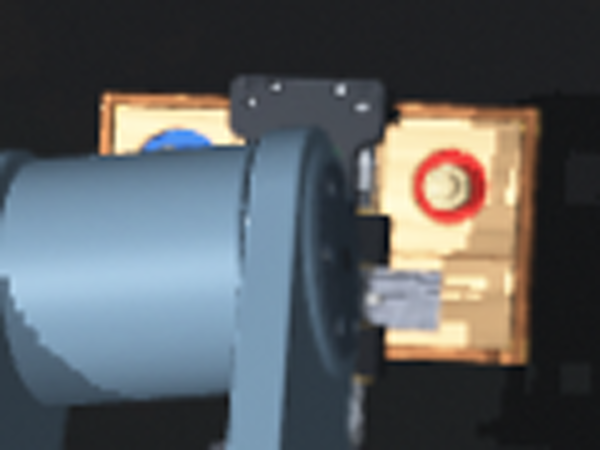

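View pics/tw_scene.png

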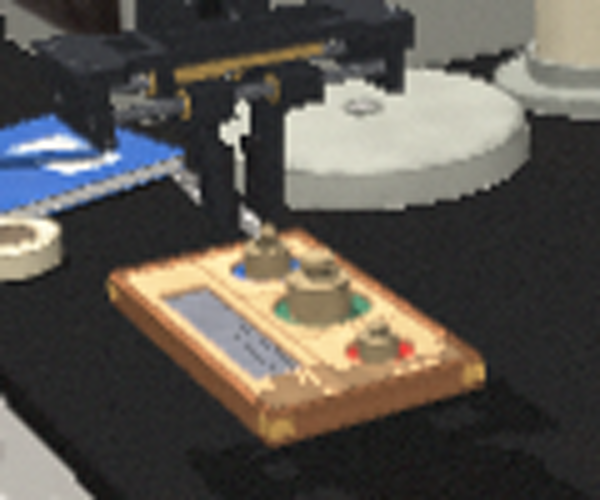

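Run:
```python
from h import *
f=r.grab_frame("scene")[:,:,::-1]; 
o=r.observe(); st("")
A=R.from_rotvec(o["tool_rot"]); 
yb=np.array([np.sin(-YB),np.cos(YB),0]); p=o["eef_pos"]; 
P=[p+[0,0,-.0222]+yb*a for a in(-.02,0,.03,.06,.096)]
q=proj("scene",P); print(q)
c=cv2.resize(f[135:185,235:275],None,fx=12,fy=12,interpolation=cv2.INTER_CUBIC)
for v in q: cv2.circle(c,tuple(int(x) for x in ((v-[235,135]+.5)*12)),4,(0,0,255),1)
cv2.imwrite("pics/tws.png",c)
```

```text
t 35.3 [0.4636 0.1663 0.12  ] w 0.0109 F [ 0.1  0.8 -0.4]
[[261.57860841 165.96000013]
 [258.42718743 163.70137421]
 [253.87065965 160.43559819]
 [249.5074137  157.30823109]
 [244.50994319 153.72613634]]
```

View pics/tws.png

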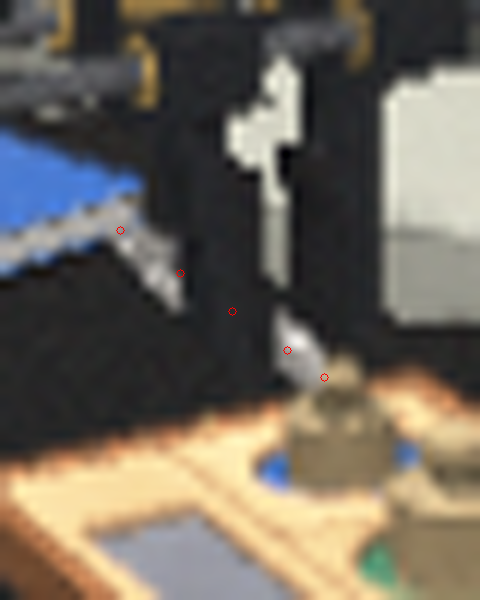

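Run:
```python
from h import *
b=[.4638,.1665]
r.movel([*b,.0425],.06); r.pause(.4); st("place"); r.ungrasp(); st("open"); r.movel([*b,.14],.1); st("up")
r.reach([.36,-.15,.25],rot(YB)); r.pause(.5); st("clear")
for n in("top","scene"):
    f=r.grab_frame(n)[:,:,::-1]; c=f[170:260,150:270] if n=="top" else f[155:215,220:320]
    cv2.imwrite(f"pics/end_{n}.png",cv2.resize(c,None,fx=6,fy=6,interpolation=cv2.INTER_CUBIC))
    if n=="top": cv2.imwrite("pics/end_full.png",f)
```

```text
place t 37.2 [0.4638 0.1665 0.0426] w 0.0107 F [-0.2  0.2 -0.1]
open t 38.4 [0.4638 0.1665 0.0425] w 0.0881 F [-0.7  0.3  0.2]
up t 39.5 [0.4633 0.1664 0.1393] w 0.0880 F [ 0.3 -0.4 -0.1]
clear t 41.3 [ 0.3601 -0.1498  0.2499] w 0.0885 F [ 0.2  0.5 -0.1]
```

View pics/end_top.png

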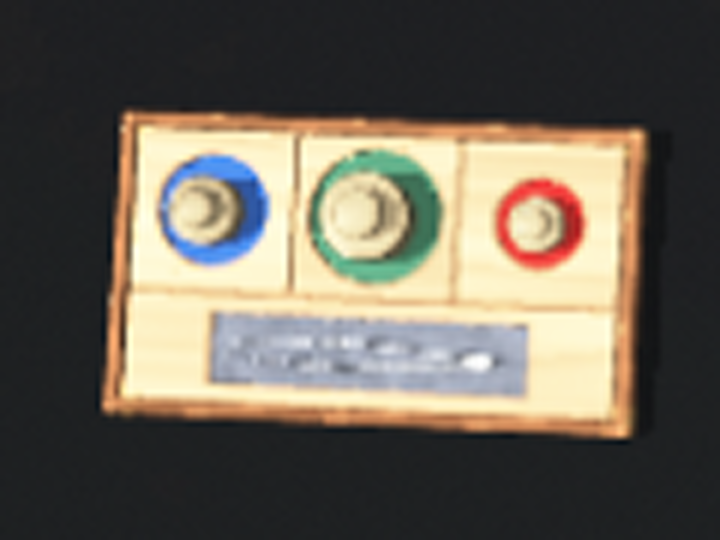

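View pics/end_scene.png

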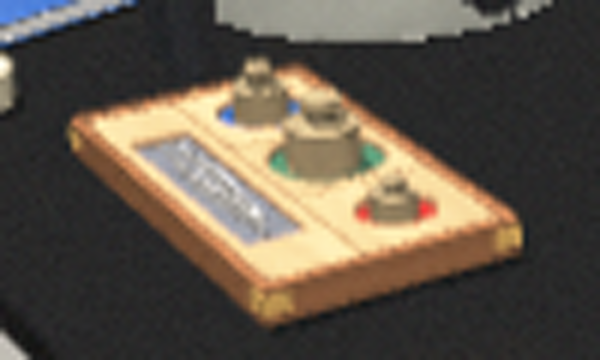

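View pics/end_full.png

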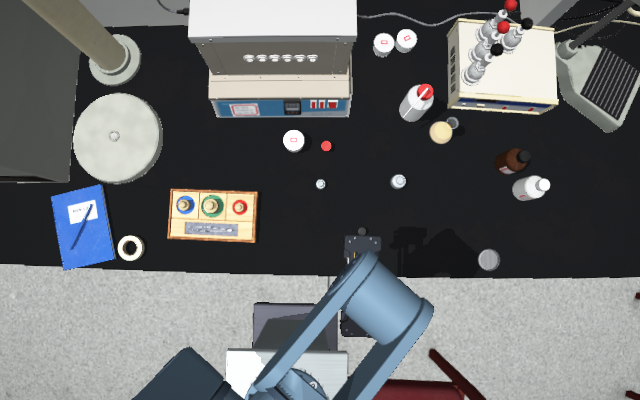

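Run:
```python
from station import r
r.finish_job()
```

```text
the job is handed in; nothing more can be done
```

I put the three brass weights upright in their own wells: large in green, medium in blue, small in red. I then laid the tweezers flat in the grey bed, and handed the job in about 41 s into the 112 s allowed.

- **Placement:** the last pictures from both cameras show all three weights standing inside their wells. They look a little off-centre to the left from above, which matches the camera's viewing angle. The tweezers lie wholly within their bed.
- **Steel weights:** both are at the same pixels as at the start, about (320, 184) and (398, 181) in the top view.
- **Robot:** the arm is clear of everything with the gripper open. Every wrist force I printed was within about 3 N; I did not record forces continuously.
- **Disagreement:** the finger opening read about 2 mm less than each weight's diameter while gripping. I took this to be pad give or a sensor offset, and it had no effect on the result.
- **Tweezers grip:** I held them 38 mm from their centre so the opening fingers passed between the standing weights. They were released about 2 mm above the felt.

No check failed.

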